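Shift the tube roller into third and start it

TASK

Put the tube roller into third gear and start it: with a fingertip push its red-knobbed gear lever along the left lane to the cross slot, across to the right lane, then forward (away from the machine's front) into the third slot until it is fully home. Only then press the green start button right down and let it come back up. Push only: do not grip or force the lever, and leave the tubes lying on the rollers and the bottle and vial beside the machine where they are.

Things in the scene. Friction and masses are not known exactly. Their poses are not given: they have to be found in the camera images.
- roller: Bench tube roller, fixed: 170 (x) x 335 (y) x 95 mm high, white pan, black rollers along y, grey gearbox at its right end (x -85..85, y -167..-43 mm, top z 95) with gate, lever and button. Origin on the bench under its middle; x = forward, from its front (button side) to its back; y = its left; z up. Tubes on the roller bed reach z 116 mm.
- gate_centre (a point): Centre of the H-shaped gate, on top of its aluminium plate (88 x 70 mm); in the roller's frame at x 15, y -105, z 100 mm, same axes. Lanes run fore and aft at y +12 (left) and -12 mm (right), 26 mm each way; a cross slot at x = 0 joins them. Slots are 10 mm wide. Left lane: first slot forward, second back; right lane: third forward, fourth back (one to four dots).
- knob (a point): Centre of the red ball knob (32 mm) on the gear lever, a 7 mm rod that tilts both ways about a ball joint 45 mm below gate_centre; knob 120 mm from the joint. It starts in the left lane, anywhere from second to first, and stays where it is left (friction, 1.3 N at the knob). Slots' ends are slightly springy. Push it level: pushing down or at a slant jams it.
- gear_lever: The gear lever itself: steel rod and red knob. Origin at the ball joint, z along the rod to the knob.
- lever_across (a joint): Sideways tilt of the lever, rad: -0.26 = left lane, 0 = middle, +0.26 = right lane; stops at -0.29, 0.29. Knob from the ball joint, in the roller's frame, mm: x = 120 sin(forward), y = -120 sin(across) cos(forward), z = 120 cos(across) cos(forward).
- lever_forward (a joint): Fore-and-aft tilt of the lever, rad: 0 = level with the cross slot, +0.42 = fully forward (first, third), -0.42 = fully back (second, fourth). It can cross only near 0: the tongues between the lanes have round noses that lead it in from within about 0.08 when it is pushed across.
- start_top (a point): Centre of the top of the green start button (24 mm across, in a steel collar 40 mm across), on the gearbox top, in the roller's frame 73 mm in front of the gate's centre and 10 mm left of it; top at z 117 mm, 10 mm above its collar.
- start (a joint): Travel of the start button, m: 0 = up, 0.006 = fully down; springs back by itself; about 5 N presses it fully down.
- tube_front: Screw-cap tube, green cap, 95 mm long, 34 mm across the cap, lying loose on the rollers nearest the front. Origin at the middle of its bottom end; its z runs along it to the cap.
- tube_back: The same, on the rollers at the back.
- bottle: Loose bottle with blue cap, 56 mm across, 112 mm high, standing on the bench beside the gearbox. Origin under its middle.
- vial: Loose small vial with light blue cap, 24 mm across, 46 mm high, standing beside the gearbox. Origin under its middle.
Mind the look-alikes: they are no part of the job. What is shaped like the bottle but purple is not meant.

How it is judged (in metres and radians):
On the way, in this order (a step that is already met when the one before it is completed fails the run):
1. the lever has been pushed across into the right lane (value of joint lever_across above 0.2 rad), for 0.1 s.
2. the lever stands fully forward in the third slot (value of joint lever_across above 0.2 rad and value of joint lever_forward above 0.36 rad), for 0.2 s.
3. the start button is pressed down (value of joint start above 0.0045 m), for 0.1 s.
At the end, for the whole second after the job is handed in: The lever is at rest in the third slot (across tilt over 0.20 rad, forward tilt over 0.36 of 0.42 rad), the start button has been pressed (4.5 of 6 mm) after that and is up again (under 1.5 mm), the tubes lie within 20 mm and the bottle and vial stand within 30 mm of where they were (all of step 2 and velocity of joint lever_forward between -0.05 and 0.05 rad/s and value of joint start below 0.0015 m and not (distance of any of tube_front, tube_back from where it was at the start of the episode above 0.02 m) and not (distance of any of bottle, vial from where it was at the start of the episode above 0.03 m or angle between any of bottle, vial's own z axis and vertical above 0.3 rad)); the robot touches nothing.
It fails at once if the lever is gripped or forced (over 36 N between the fingers and the lever) (contact force between the fingers and gear_lever above 36 N).
It fails at once if the start button is pressed (3 mm) while the lever is not in third (value of joint start above 0.003 m and not (value of joint lever_across above 0.2 rad and value of joint lever_forward above 0.36 rad)).
It fails at once if a tube on the rollers is moved more than 20 mm (distance of any of tube_front, tube_back from where it was at the start of the episode above 0.02 m).
It fails at once if the bottle or the vial is moved more than 30 mm or tipped (distance of any of bottle, vial from where it was at the start of the episode above 0.03 m or angle between any of bottle, vial's own z axis and vertical above 0.3 rad).
It also fails if it takes over 58 s, if anything falls off the work surface, if the arm or the gripper's body presses on something with over 40 N, if the wrist force passes 120 N, or if a joint passes its speed limit or range.

ROBOT

A 6-joint arm with a two-finger parallel gripper is mounted at the origin on a cart in front of the work surface, level with it; the furniture and walls round the work are solid. World frame = base frame: x ahead of the robot, y to its left, z up, the work surface at z = 0. Lengths are in m, angles in degrees, forces in N, time in s.
With the tool pointing down it reaches from about 0.275 to 0.775 m from the base axis. Payload 14.6 kg.
Tool frame: the origin (TCP) lies at the very end of the fingers, on their centre line; the grasp point (between the pads) lies 19 mm behind it (robot.tcp_to_grasp is the distance from the TCP to the grasp point, in m); z points along the fingers, y is the line along which they close (so a half turn about z gives the same grasp; the last joint's range is limited). The gripper opens to 85 mm and grips with 20 to 120 N. Pads are 22 mm wide; open, the fingers measure 114 mm over their backs; the gripper's body (76 mm by 85 mm) begins 54 mm behind the grasp point. The pads swing forward as they close: fully open they stand 13 mm farther back than shut.
Start: joints at [66.446, 15.075, -2.767, 72.158, 0, 81.102], TCP at [0.133, 0.508, 0.231] pointing down, gripper open.
Joint ranges: [-151.79, 151.79], [-50.71, 97.33], [-67.44, 78.34], [-121.81, 120.89], [-77.56, 73.72], [-180, 180]. Speed limits (degrees/s): [108.29, 108.29, 147.25, 159.86, 180, 180].

INTERFACE

Orientations are given as a 3x3 rotation matrix whose columns are the frame's x, y, z axes.
In Python, from bench import robot, grab_frame, ticket gives the robot as it stands. The module is installed in compiled form; this text tells all that it offers. Calls block until the motion is done:
- robot.goto(position, orientation): joint-space move of the TCP to a pose.
- robot.servo_line(position, ori=None, max_speed=0.15): straight line of the TCP; ori=None keeps the orientation; max_speed is the mean speed in m/s.
- robot.goto_joints(angles): joint-space move.
- robot.ungrasp() and robot.grab(strength=None): open the fingers fully, or close them until they stop; strength is the grip in N (None keeps the last).
- robot.hold(seconds).
- robot.ik(position, orientation): joint angles nearest the present ones, or None.
- robot.sense(): the state.
- grab_frame(name): name is "scene" or "top"; returns a dict with "image" (400x640x3 uint8, red, green, blue), "mtx" (3x3 intrinsics, pixels), "cam_to_world" (4x4, takes a point from camera to world coordinates). Camera axes: x right, y up, looking along -z (the intrinsics and any distortion apply to the point x, -y, -z); pixel columns grow to the right and rows downward; lengths in m; the calibration is good to about 2 mm. A picture is of the moment at which its call begins. There is no depth.
A pose or a line that the arm cannot do raises robot.PlanningError and nothing moves.
- ticket.sign_off(): hands the job in; it is judged then, once.
The state is a dict: "time_s": time; "q": joint angles; "qd": joint speeds; "joint_torque": joint torques, N m; "tool_pos": TCP position; "tool_rot": TCP orientation; "ft_force": force on the tool from outside, world axes, zero at the start; "ft_torque": the same for the moment, N m; "opening": finger opening in m; "finger_force": force on a finger pad.
Only numpy, scipy, OpenCV 4.12 (cv2) and the standard library are available. Lean on these libraries where they do the work, as an engineer would, in place of code of your own. Each camera call takes 0.05 s, during which the arm holds its last target. There are 200 camera calls.

## Working session

There is one attempt and no reset: what is moved stays moved. The work goes in short steps, each a Python script; the robot and the scene stay as the last script left them, time stands still between calls to the robot, and variables do not carry over. Pictures are saved under pics/ and viewed, at most 10 in all, crops included, and the job is handed in when it is done.

```bash
mkdir -p pics
python3 - <<'E'
from bench import robot, grab_frame
import cv2, numpy as np
for n in("scene","top"):
    f=grab_frame(n); cv2.imwrite(f"pics/{n}0.png",f["image"][:,:,::-1]); np.savez(f"pics/{n}0.npz",**{k:np.array(f[k]) for k in("image","mtx","cam_to_world")})
    print(n,list(f.keys()),np.round(f["mtx"],1).tolist(),np.round(f["cam_to_world"],3).tolist())
    print({k:v for k,v in f.items() if k not in("image","mtx","cam_to_world")})
print(robot.sense())
E
```

```text
scene ['image', 'mtx', 'cam_to_world'] [[455.3, 0.0, 323.6], [0.0, 455.3, 196.8], [0.0, 0.0, 1.0]] [[0.669, 0.301, -0.679, -0.042], [-0.743, 0.282, -0.607, -0.662], [0.009, 0.911, 0.412, 0.469], [0.0, 0.0, 0.0, 1.0]]
{}
top ['image', 'mtx', 'cam_to_world'] [[402.6, 0.0, 322.4], [0.0, 402.6, 202.5], [0.0, 0.0, 1.0]] [[0.017, 0.999, -0.049, 0.481], [-1.0, 0.017, 0.009, -0.158], [0.01, 0.049, 0.999, 0.972], [0.0, 0.0, 0.0, 1.0]]
{}
{'time_s': 0.1, 'q': array([ 6.64459409e+01,  1.50960128e+01, -2.79908337e+00,  7.21588721e+01,
        1.48126451e-03,  8.11030342e+01]), 'qd': array([ 0.07053503,  0.01475548,  0.12744549, -0.06997029, -0.00562881,
        0.05934278]), 'joint_torque': array([ 2.06027333e-03, -6.38575172e+01,  3.85065973e+01,  9.98850621e-03,
       -1.89658513e-04,  1.32669368e-05]), 'tool_pos': array([0.13273349, 0.50769467, 0.2308806 ]), 'tool_rot': array([[-9.67457474e-01,  2.53033349e-01, -4.00104639e-04],
       [ 2.53033608e-01,  9.67457113e-01, -8.53113830e-04],
       [ 1.71217829e-04, -9.26591271e-04, -9.99999556e-01]]), 'ft_force': array([-0.29729405,  0.5175202 , -0.80503071]), 'ft_torque': array([-0.02392672,  0.01112148,  0.00801957]), 'finger_force': 0.0, 'opening': 0.08534134824359622}
```

View pics/scene0.png

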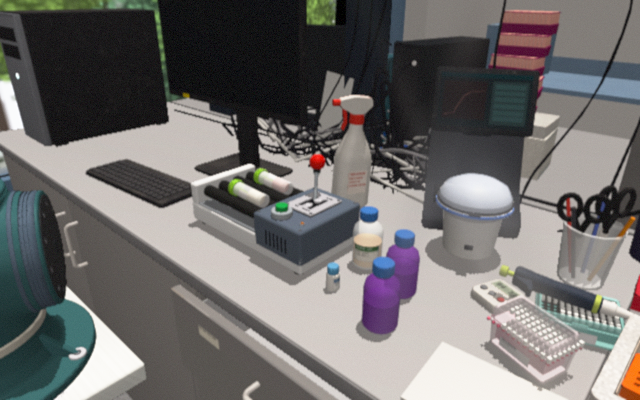

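View pics/top0.png

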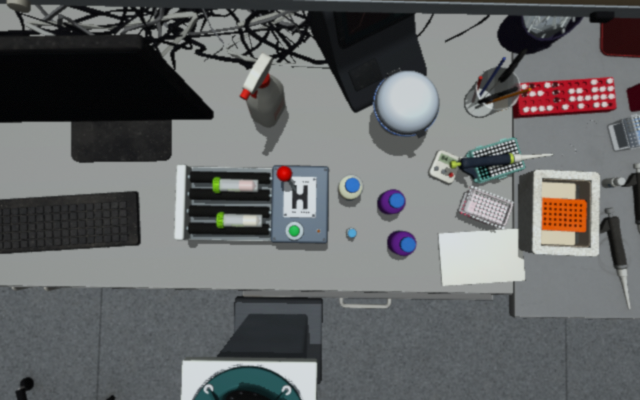

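```bash
cat > h.py <<'E'
import cv2, numpy as np
def load(n):
    d=np.load(f"pics/{n}.npz"); return d["image"],d["mtx"],d["cam_to_world"]
def ray(px,K,T):
    d=np.array([(px[0]-K[0,2])/K[0,0],-(px[1]-K[1,2])/K[1,1],-1.]); d=T[:3,:3]@d
    return T[:3,3],d/np.linalg.norm(d)
def plane(px,K,T,z):
    o,d=ray(px,K,T); return o+d*(z-o[2])/d[2]
def proj(p,K,T):
    c=T[:3,:3].T@(np.asarray(p)-T[:3,3]); return np.array([K[0,0]*c[0]/-c[2]+K[0,2],K[1,1]*-c[1]/-c[2]+K[1,2]])
def tri(rs):
    A=np.zeros((3,3));b=np.zeros(3)
    for o,d in rs:
        M=np.eye(3)-np.outer(d,d);A+=M;b+=M@o
    p=np.linalg.solve(A,b); return p,[np.linalg.norm((np.eye(3)-np.outer(d,d))@(p-o)) for o,d in rs]
def blob(img,box,kind):
    x0,y0,x1,y1=box; c=img[y0:y1,x0:x1].astype(int); r,g,b=c[...,0],c[...,1],c[...,2]
    m={"red":(r>120)&(g<80)&(b<80),"green":(g>90)&(r<90)&(g-b>30),"white":(r>190)&(g>190)&(b>190),"blue":(b>120)&(b-r>50)&(g>60)}[kind].astype(np.uint8)
    n,l,s,ce=cv2.connectedComponentsWithStats(m); k=1+np.argmax(s[1:,4]); mm=(l==k).astype(np.uint8)
    return ce[k]+[x0,y0],s[k,4],s[k]+[x0,y0,0,0,0],mm
E
python3 - <<'E'
from h import *
I,K,T=load("top0");J,L,S=load("scene0")
for kind,b1,b2 in(("red",(265,155,300,190),(300,145,335,175)),("green",(280,218,310,245),(268,195,295,220)),("blue",(338,175,362,200),(355,200,385,225)),("blue",(343,225,360,242),(322,258,345,280))):
    a=blob(I,b1,kind);c=blob(J,b2,kind);print(kind,a[0],a[1:3],c[0],c[1:3]);print(tri([ray(a[0],K,T),ray(c[0],L,S)]))
c,n,s,m=blob(I,(272,165,325,235),"white")
q=cv2.convexHull(np.argwhere(m)[:,::-1].astype(np.int32)); r=cv2.minAreaRect(q); bx=cv2.boxPoints(r)+[272,165]
P=np.array([plane(p,K,T,.1) for p in bx]);print(n,s,P,P.mean(0),[np.linalg.norm(P[i]-P[i-1]) for i in range(4)])
cv2.imwrite("pics/crop.png",np.hstack([cv2.resize(I[150:250,170:330],None,fx=2.5,fy=3,interpolation=2)[...,::-1],cv2.resize(J[140:240,240:373],None,fx=3,fy=3,interpolation=2)[...,::-1]]))
E
```

```text
red [283.45    172.43125] (np.int32(160), array([277, 166,  14,  14, 160])) [317.02272727 160.85227273] (np.int32(176), array([310, 154,  15,  15, 176]))
(array([ 0.58011231, -0.08620043,  0.16385549]), [np.float64(0.0003556302535309996), np.float64(0.00035563025353108286)])
green [293.67857143 230.4047619 ] (np.int32(84), array([289, 226,  10,  10,  84])) [281.28712871 206.24752475] (np.int32(101), array([276, 202,  12,  10, 101]))
(array([ 0.46297531, -0.10604988,  0.11200226]), [np.float64(0.0005215941081058793), np.float64(0.0005215941081057624)])
blue [352.04733728 184.67455621] (np.int32(169), array([345, 178,  15,  15, 169])) [368.68421053 210.2406015 ] (np.int32(133), array([360, 206,  18,  10, 133]))
(array([ 0.56294739, -0.22929233,  0.10928806]), [np.float64(0.0003950409060901279), np.float64(0.0003950409060901003)])
blue [351.62903226 232.69354839] (np.int32(62), array([348, 229,   9,   9,  62])) [332.80434783 267.02173913] (np.int32(92), array([328, 262,  11,  11,  92]))
(array([ 0.45840225, -0.23552205,  0.04113095]), [np.float64(0.000632342843081385), np.float64(0.0006323428430814452)])
701 [284 177  32  40 701] [[ 0.57772152 -0.08163346  0.1       ]
 [ 0.57890714 -0.14894918  0.1       ]
 [ 0.49418297 -0.15042495  0.1       ]
 [ 0.49306602 -0.08342474  0.1       ]] [ 0.53596941 -0.11610808  0.1       ] [np.float64(0.08467444553462515), np.float64(0.06732615648839758), np.float64(0.08473702107542355), np.float64(0.06700951780741786)]
```

View pics/crop.png

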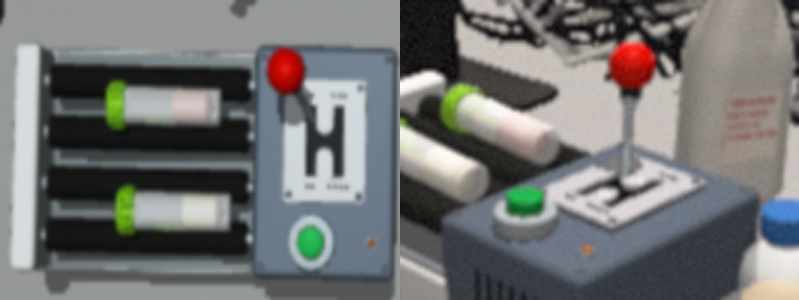

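```bash
cat >> h.py <<'E'
from bench import robot, grab_frame
yaw=np.radians(1.0); c,s=np.cos(yaw),np.sin(yaw)
R=np.array([[-c,-s,0],[-s,c,0],[0,0,-1.]])
G=np.array([.536,-.116,.1]); Q=np.array([[c,-s,0],[s,c,0],[0,0,1]])
def W(x,y,z): return np.array([G[0],G[1],0])+Q@[x,y,z]   # gate-relative x,y; absolute z
def line(x,y,z,v=.1):
    robot.servo_line(W(x,y,z),R,max_speed=v); st=robot.sense()
    print(round(st["time_s"],2),np.round(Q.T@(st["tool_pos"]-[G[0],G[1],0]),4),np.round(st["ft_force"],1))
def snap(tag):
    out=[]
    for n,bx in(("top",(255,145,330,245)),("scene",(285,135,360,200))):
        f=grab_frame(n);out.append((f["image"],f["mtx"],f["cam_to_world"]))
    I,J=out[0][0],out[1][0]
    cv2.imwrite(f"pics/{tag}.png",np.hstack([cv2.resize(I[140:250,240:350],(400,400),interpolation=2),cv2.resize(J[120:230,255:365],(400,400),interpolation=2)])[...,::-1])
    try:
        rs=[]
        for (im,k,t),b in zip(out,((262,150,325,240),(290,140,350,185))):
            q=blob(im,b,"red");print("red",q[0],q[1]);rs.append(ray(q[0],k,t))
        p,e=tri(rs);d=Q.T@(p-[G[0],G[1],.055]);fw=np.arcsin(d[0]/.12)
        print("knob rel",d,"fw",fw,"ac",-np.arcsin(d[1]/.12/np.cos(fw)),e)
    except Exception as ex: print(ex)
E
python3 - <<'E'
from h import *
robot.grab(20)
robot.goto([.42,.08,.28],R)
line(.02,.03,.28,.2)
line(.086,.03,.24,.15)
line(.086,.03,.152,.1)
line(.027,.03,.152,.05)
snap("a")
E
```

```text
3.96 [0.0196 0.0306 0.2802] [-0.3  0.   0.1]
4.62 [0.0856 0.0302 0.2404] [ 0.   0.7 -0. ]
5.66 [0.0863 0.0299 0.1527] [-0.  -0.3 -0.1]
6.99 [0.027  0.03   0.1518] [1.3 0.6 0.7]
attempt to get argmax of an empty sequence
```

View pics/a.png

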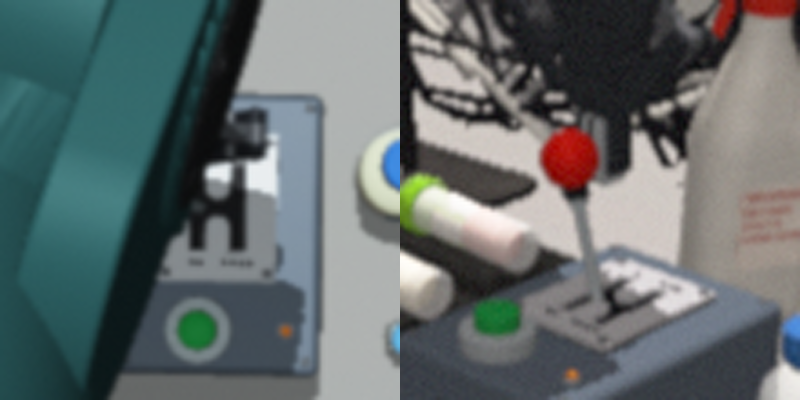

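```bash
cat >> h.py <<'E'
from scipy.optimize import least_squares
def knob(tag=None):
    f=grab_frame("scene");im=f["image"]
    if tag: cv2.imwrite(f"pics/{tag}.png",cv2.resize(im[110:240,235:395],(640,520),interpolation=2)[...,::-1])
    px=blob(im,(275,140,338,185),"red"); 
    def P(a): return np.array([.12*np.sin(a[0]),-.12*np.sin(a[1])*np.cos(a[0]),.055+.12*np.cos(a[1])*np.cos(a[0])])
    r=least_squares(lambda a:proj(W(*P(a)),f["mtx"],f["cam_to_world"])-px[0],[0.,0.])
    print("px",px[0],px[1],"fw,ac",r.x,"knob rel",P(r.x)); return r.x
E
python3 - <<'E'
from h import *
knob()
line(.04,.03,.152,.1)
line(.04,.03,.23,.15)
knob()
E
```

```text
px [301.32291667 162.703125  ] 192 fw,ac [ 0.01918146 -0.26003616] knob rel [0.00230163 0.03084818 0.17094435]
7.42 [0.04   0.03   0.1517] [-0.4  1.   0.6]
8.09 [0.0396 0.0301 0.2293] [-0.2  0.6 -0.5]
px [301.22222222 162.86243386] 189 fw,ac [ 0.00819317 -0.25142543] knob rel [0.00098317 0.02985318 0.17122315]
```

Run:
```python
from h import *
line(.001,.078,.23,.15)
line(.001,.078,.155,.12)
line(.001,.03,.155,.08)
line(.001,.003,.155,.04)
knob("b")
```

```text
8.7 [0.0013 0.0778 0.2299] [ 0.5  0.4 -0.5]
9.47 [0.0015 0.0777 0.1555] [1.  0.1 0.8]
10.22 [0.0009 0.0299 0.1549] [-1.  -0.4 -0.1]
11.05 [0.001  0.0029 0.155 ] [ 0.  -0.5 -0.4]
px [323.62380952 169.84761905] 210 fw,ac [0.00301049 0.22795334] knob rel [ 0.00036126 -0.02711799  0.17189518]
```

View pics/b.png

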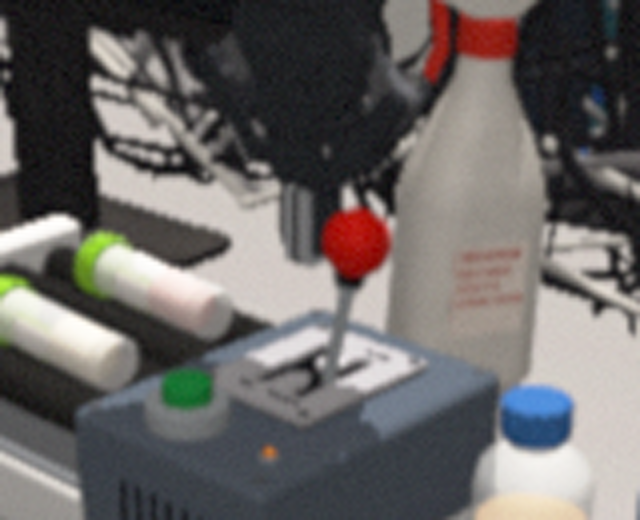

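Run:
```python
from h import *
line(.001,-.001,.155,.03)
knob()
line(.001,.012,.155,.1)
line(.001,.012,.23,.15)
line(-.045,-.03,.23,.15)
knob()
line(-.045,-.03,.153,.12)
line(.005,-.030,.153,.06)
line(.021,-.029,.153,.03)
knob("c")
```

```text
11.38 [ 0.001  -0.0011  0.155 ] [ 0.8  0.8 -0.3]
px [325.14691943 170.7535545 ] 211 fw,ac [0.00419218 0.25855125] knob rel [ 0.00050306 -0.03068136  0.17101035]
11.72 [0.001  0.0125 0.1551] [1.  0.6 0.6]
12.37 [0.0008 0.012  0.2293] [-0.1  0.1 -0.1]
12.93 [-0.0449 -0.03    0.2298] [-0.1 -0.1 -0.1]
px [325.39320388 170.90291262] 206 fw,ac [0.00444375 0.2634566 ] knob rel [ 0.00053325 -0.03125002  0.17085833]
13.78 [-0.0446 -0.03    0.1535] [ 0.2 -0.3 -0.2]
14.76 [ 0.005  -0.03    0.1531] [ 0.9  0.1 -0.2]
15.44 [ 0.0211 -0.029   0.153 ] [ 0.1 -0.3  0.5]Traceback (most recent call last):
  File "<stdin>", line 11, in <module>
  File "h.py", line 46, in knob
    px=blob(im,(275,140,338,185),"red");
  File "h.py", line 19, in blob
    n,l,s,ce=cv2.connectedComponentsWithStats(m); k=1+np.argmax(s[1:,4]); mm=(l==k).astype(np.uint8)
                                                      ~~~~~~~~~^^^^^^^^^
    return _wrapfunc(a, 'argmax', axis=axis, out=out, **kwds)
    return bound(*args, **kwds)
ValueError: attempt to get argmax of an empty sequence
```

View pics/c.png

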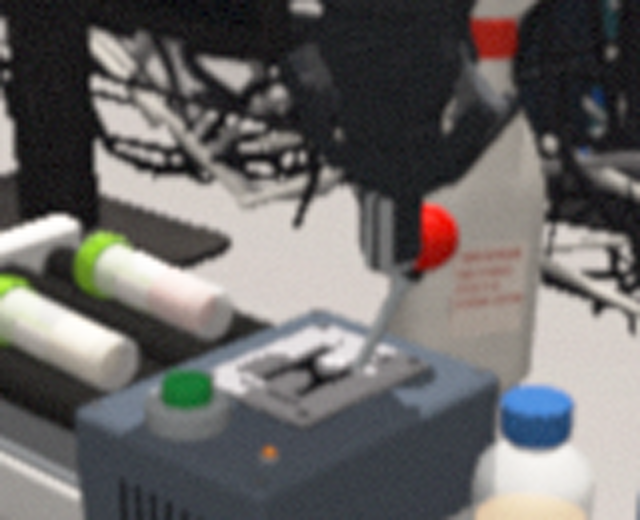

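```bash
sed -i 's/(275,140,338,185)/(275,140,355,185)/' h.py
python3 - <<'E'
from h import *
line(.0235,-.028,.153,.02)
line(-.03,-.03,.153,.1)
line(-.073,.010,.2,.15)
snap("d"); knob()
E
```

```text
15.78 [ 0.0231 -0.028   0.1528] [-3.9 -1.2 -1.4]
16.46 [-0.0294 -0.0302  0.1532] [-0.3 -0.4 -0.7]
17.11 [-0.0726  0.0098  0.1998] [ 0.6  0.9 -0.9]
red [311.6993865  170.09815951] 163
red [341.02673797 168.73796791] 187
knob rel [ 0.04981511 -0.0278028   0.10532389] fw 0.42808117872094203 ac 0.2575069402606479 [np.float64(0.0003526586747894857), np.float64(0.00035265867478942377)]
px [341.11764706 168.75935829] 187 fw,ac [0.43131581 0.26161448] knob rel [ 0.05016798 -0.02819439  0.16030076]
```

View pics/d.png

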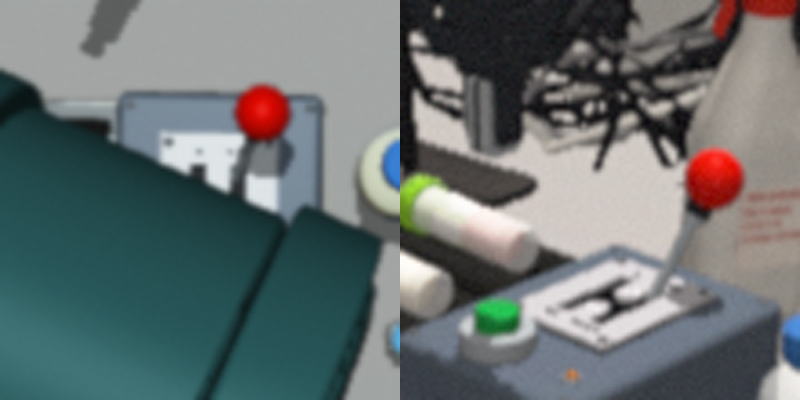

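Run:
```python
from h import *
line(-.073,.010,.122,.1)
for z in(.116,.1135,.112,.111,.1105):
    line(-.073,.010,z,.03)
    if robot.sense()["ft_force"][2]>9: break
robot.hold(.4); print(robot.sense()["ft_force"])
line(-.073,.010,.20,.1)
line(-.09,.010,.28,.15)
robot.hold(.5); knob("e"); print(robot.sense()["time_s"])
```

```text
18.19 [-0.0727  0.0099  0.1224] [ 0.1 -0.2  0.1]
18.54 [-0.0728  0.0099  0.1161] [ 1.6 -0.   2.2]
18.79 [-0.0728  0.0099  0.1136] [ 1.9 -0.4  3.6]
19.04 [-0.0728  0.0099  0.1121] [ 2.  -0.6  4.1]
19.29 [-0.0728  0.0099  0.111 ] [ 1.7 -1.6  4.8]
19.54 [-0.0728  0.0099  0.1109] [-0.3  0.8 12. ]
[-0.14683561  0.56045792 10.9271542 ]
20.98 [-0.0734  0.0101  0.1994] [-0.1  0.6  0.4]
21.68 [-0.0901  0.0101  0.2791] [-0.4 -0.2  0.1]
px [341.03208556 168.79679144] 187 fw,ac [0.42386537 0.26488087] knob rel [ 0.04935442 -0.02863525  0.16056592]
22.225
```

View pics/e.png

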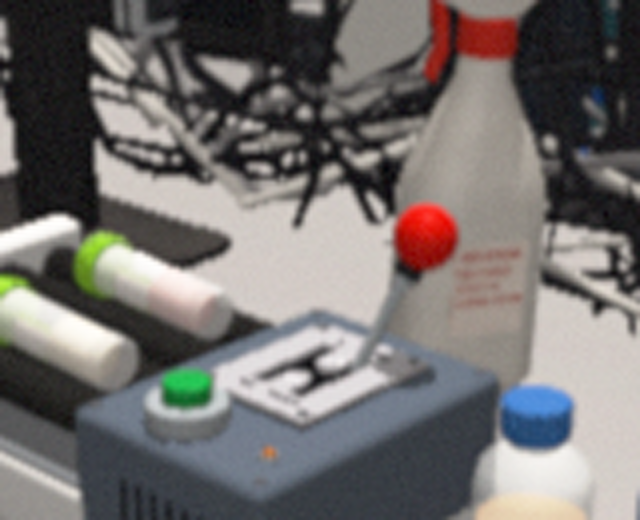

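The button bottomed out: the force rose along the spring rate to about 5 N and then jumped to 12 N at the stop. The last picture shows the knob at (425,237) in the third slot, the button up again at (188,388), and the tubes and bottle in place.

```bash
python3 -c "
from bench import ticket; print(ticket.sign_off())"
```

```text
the job is handed in; nothing more can be done
None
```

The lever is fully home in third (measured forward tilt about 0.42 rad, across about 0.26 rad), and the start button was then pressed to its stop and is back up; the job is handed in at about 22 s, with no verdict shown.

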